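# Free the ratchet pawl with the release bar and lower the sample riser

### The arm

A 6-joint arm with a two-finger parallel gripper is mounted at the origin on the work surface; the furniture and walls round the work are solid. World frame = base frame: x ahead of the robot, y to its left, z up, the work surface at z = 0. Lengths are in m, angles in rad, forces in N, time in s.
With the tool pointing down it reaches from about 0.375 to 0.9 m from the base axis. Payload 3.1 kg.
Tool frame: the origin (TCP) lies between the finger pads; the fingertips stand 17 mm ahead of it and the grasp point (between the pads) lies 2 mm behind it (robot.nose_length is the distance from the TCP to the fingertips, in m); z points along the fingers, y is the line along which they close (so a half turn about z gives the same grasp; the last joint's range is limited). The gripper opens to 87 mm and grips with 3 to 60 N. Pads are 19 mm wide; open, the fingers measure 117 mm over their backs; the gripper's body (75 mm by 190 mm) begins 51 mm behind the grasp point.
Start: joints at [1.073, 0.527, 1.433, -0, 1.181, -0.178], TCP at [0.196, 0.593, 0.24] pointing down, gripper open.
Joint ranges: [-3.08, 3.08], [-0.75, 2.2], [0.22, 2.44], [-1.43, 4.57], [0, 2.65], [-2.85, 2.85]. Speed limits (rad/s): [2.79, 2.79, 3.14, 3.14, 3.14, 3.14].

### API

Orientations are given as a unit quaternion [x, y, z, w].
In Python, from rig import robot, cams gives the robot as it stands.
- The arm moves only by the shell command python3 -m pendant 'ROWS' [FORCE]. ROWS is JSON, a list of rows, each an object with "jaw": the opening, from 0 (shut) to 1 (fully open); "linear": the shift along the tool's x, y, z in cm, a list of three; "twist": the turn about the tool's z in degrees. A call has 1 to 12 rows; each row shifts and turns the commanded pose from where the row before left it, along the tool's axes as they then stand; what a row does not reach is not made up. A row lasts 1/12 s, in which the tool goes at most 41.7 mm and 7.16 degrees, less where a joint would pass 70% of its speed; a pose out of reach is approached as far as the arm can. A call is refused whole if a number of a shift passes 4.17 or a number of a turn 7.16, either way. A call with a gripper value outside its range is refused whole. The fingers move at their own pace and stop on an object; FORCE is the grip in N (left out, the last holds). Time passes only in rows, so rows that do not move let the fingers close. It gives the time, the measured TCP pose, the force, the opening and the grip force at its end, in the units of the state.
- robot.get_obs(): the state, without advancing time (a new reading comes with each control period).
- cams.camera(name): name is "scene" or "side" or "wrist"; returns a dict with "color" (420x560x3 uint8, blue, green, red), "depth" (420x560 float32, m along the optical axis (not along the pixel's ray), 0 where there is no reading), "fov_y" (degrees; the focal length in pixels is half the picture's height over the tangent of half this angle, whatever the lens; pixels are square), "cx", "cy" (the principal point, pixels), "k1" (the pictures are not rectified: a ray, as slopes to the right and down, at radius r is drawn at 1 + k1 r^2 times it, then the intrinsics apply), "view" (4x4, takes a point from world to camera coordinates). Camera axes: x right, y down, z forward; pixel columns grow to the right and rows downward; lengths in m; the calibration is good to about 2 mm. A picture is of the moment at which its call begins.
- robot.hand_in(): hands the job in; it is judged then, once.
The state is a dict: "time": time; "q": joint angles; "joint_velocities": joint speeds; "joint_torque": joint torques, N m; "position": TCP position; "tool_rot": TCP orientation; "ft_force": force on the tool from outside, world axes, zero at the start; "moment": the same for the moment, N m; "grip_width": finger opening in m; "grip_force": force on a finger pad.
Only numpy, scipy, OpenCV 4.12 (cv2) and the standard library are available. Lean on these libraries where they do the work, as an engineer would, in place of code of your own. Each camera call takes 0.05 s, during which the arm holds its last target. There are 200 camera calls.

### The job

The display riser on the table is raised and caught by its ratchet, with a stone sample on its platform. Pick up the orange-handled release bar, slip its steel end under the red-ended tail of the spring pawl and lever the tail gently up, without forcing the spring, so that the pawl lets go; keep it lifted until the platform has sunk all the way down. Then lay the bar flat on the table clear of the riser; touch the riser with nothing but the bar, keep the stone on the platform and leave everything else where it is.

Things in the scene. Friction and masses are not known exactly. Their poses are not given: they have to be found in the camera images.
- lift: The riser's frame, fixed to the table: dark base plate 100 x 112 x 14 mm, two aluminium cheeks (60 mm deep in x, 7 mm thick, inner faces 40 mm apart, 154 mm high, front edges at x = -30 mm). Origin on the table under the middle of the cheeks; x runs from its front (the pawl's side, towards the robot) to its back. A spring pawl at y = 0 catches the teeth of the rising rack
- tail (a point): Mean place of the red pin at the end of the pawl's tail: 65 mm in front of the frame's origin, 105 mm up. The pin is 7 mm thick, 24 mm long along y. Its true height is not measured: the tail is clamped to the pawl at another angle in each run, so that at rest the pin's centre is up to 14 mm lower or higher than this point (and 58 to 69 mm in front of the origin). Find it by eye or feel upward
- pivot (a point): The pawl's pivot; the tail, 55 mm long, slopes down from it to the front, to the pin. Levering the pin up starts at 0 to 2 N, the pawl lets go after 4 to 6 mm at 5 to 8 N, and the spring stiffens by 1.2 to 1.8 N per mm; over 12 N between bar and riser is forcing it. When released it springs back and catches the load at the next tooth
- carriage (a joint): height of the platform above its lowest position, m: about 0.07 at the start, 0 = fully down (resting on the cheeks). When the pawl is clear the load sinks by itself, damped, at about 15 to 30 mm/s
- platform (a point): centre of the top of the white 110 x 110 mm platform, which rides on the rack; its front edge is at x = -43 mm of the riser's frame; its top is 166 mm above the table when fully down
- bar_grip (a point): centre of the release bar's orange handle (60 mm long in x, 16 mm wide in y, 22 mm high in z); lying on the table it is 11 mm up; x points along the bar to its steel end. The bar weighs 0.12 kg
- bar_tip (a point): end of the bar's round steel shank, 8 mm thick, 110 mm ahead of the handle's centre along the bar's x and on its axis; the shank is bare from 36 to 110 mm ahead of the handle's centre
- stone: light grey square stone sample 60 x 60 x 10 mm lying on the platform; origin at the centre of its underside
- remote: black remote control, 163 x 48 x 19 mm, bystander; lies on the side of the table where the bar does not
- mug: green mug, 86 mm wide, 94 mm high, bystander
- stapler: black stapler, 142 x 36 x 48 mm, bystander
- tin: round green and white pin tin, 64 mm across, 28 mm high, bystander

How it is judged:
On the way, in this order (a step that is already met when the one before it is completed fails the run):
1. the release bar is picked up (height (world z) of bar_grip above 0.04 m), for 0.2 s.
2. the bar, off the table, presses on the riser and the load has sunk by 20 mm (contact force between bar and lift above 1 N and height (world z) of bar_grip above 0.04 m and distance of platform from where it was at the start of the episode above 0.02 m), for 0.1 s.
3. the platform is fully down (value of joint carriage below 0.003 m), for 0.2 s.
At the end, for the whole second after the job is handed in: the platform is within 3 mm of fully down, the stone lies on it (within 35 mm of its centre), and the bar lies flat on the table (handle's centre below 18 mm, tip below 22 mm), at rest and clear of the riser (value of joint carriage below 0.003 m and distance between stone and platform below 0.035 m and height (world z) of bar_grip below 0.018 m and height (world z) of bar_tip below 0.022 m and contact force between bar and lift below 0.1 N and linear speed of each of bar, stone below 0.02 m/s); the robot touches nothing.
It fails at once if the bar is forced against the riser with more than 12 N (contact force between bar and lift above 12 N).
It fails at once if the gripper or arm touches the riser (over 2 N) (contact force between any of the fingers, the arm and lift above 2 N).
It fails at once if the stone slides off the middle of the platform (35 mm) (distance between stone and platform above 0.035 m).
It fails at once if a bystander is moved by more than 25 mm (distance of any of remote, mug, stapler, tin from where it was at the start of the episode above 0.025 m).
It also fails if it takes over 61 s, if anything falls off the work surface, if the arm or the gripper's body presses on something with over 40 N, if the wrist force passes 120 N, or if a joint passes its speed limit or range.

## Working session

There is one attempt and no reset: what is moved stays moved. The work goes in short steps, Python scripts to look and compute and a shell command to move; the robot and the scene stay as the last step left them, time stands still between calls to the robot, and variables do not carry over. Pictures are saved under pics/ and viewed, at most 10 in all, crops included, and the job is handed in when it is done.

```bash
ls; mkdir -p pics; cat > h.py <<'E'
import numpy as np, cv2
from rig import robot, cams
def shot(n, f):
    c=cams.camera(n); cv2.imwrite(f'pics/{f}.png',c['color']); np.savez(f'pics/{f}.npz',**c); return c
def load(f): return dict(np.load(f'pics/{f}.npz'))
def cloud(c):
    h,w=c['depth'].shape; F=h/2/np.tan(np.radians(float(c['fov_y']))/2)
    u,v=np.meshgrid(np.arange(w),np.arange(h))
    K=np.array([[F,0,c['cx']],[0,F,c['cy']],[0,0,1]],float)
    p=np.stack([u,v],-1).reshape(-1,1,2).astype(float)
    s=cv2.undistortPoints(p,K,np.array([float(c['k1']),0,0,0])).reshape(h,w,2)
    d=c['depth']; P=np.dstack([s*d[...,None],d,np.ones_like(d)])
    W=P@np.linalg.inv(c['view']).T
    W=W[...,:3]; W[d==0]=np.nan
    return W
E
python3 - <<'E'
from h import *
a=shot('scene','scene1'); b=shot('side','side1')
for c in (a,b): print(c['fov_y'],c['cx'],c['cy'],c['k1'],np.linalg.inv(c['view'])[:3].round(3).tolist())
o=robot.get_obs(); print(o)
W=cloud(a)
hsv=cv2.cvtColor(a['color'],cv2.COLOR_BGR2HSV)
E
```

```text
pics
55.746614565161245 280.3829708165473 201.59760139002478 -0.053540979949202955 [[0.887, -0.2, 0.415, 0.035], [-0.461, -0.367, 0.808, -0.987], [-0.009, -0.908, -0.418, 0.678]]
49.94330245449852 271.87168373163485 203.50389820639893 -0.056731751710954695 [[-0.977, -0.113, 0.18, 0.322], [-0.212, 0.58, -0.786, 1.089], [-0.016, -0.806, -0.591, 0.931]]
{'time': 0.1, 'q': array([ 1.07349408e+00,  5.28403554e-01,  1.43376523e+00, -7.21441915e-06,
        1.18143898e+00, -1.78518122e-01]), 'joint_velocities': array([ 0.00048667, -0.00272796, -0.00120858, -0.00104272,  0.00207105,
        0.00059511]), 'joint_torque': array([-6.76499967e-04, -4.40988243e+01, -1.77150410e+01,  6.34422270e-02,
        5.34047058e-02, -3.15062391e-05]), 'position': array([0.19555969, 0.59294921, 0.23865367]), 'tool_rot': array([ 1.58716569e-01,  9.87323673e-01, -9.51684192e-04, -3.30873946e-04]), 'ft_force': array([-0.56066147,  0.09045635,  0.01594861]), 'moment': array([-0.03944877,  0.0087324 ,  0.01872082]), 'grip_force': 0.0, 'grip_width': 0.08687684818482476}
```

View pics/scene1.png

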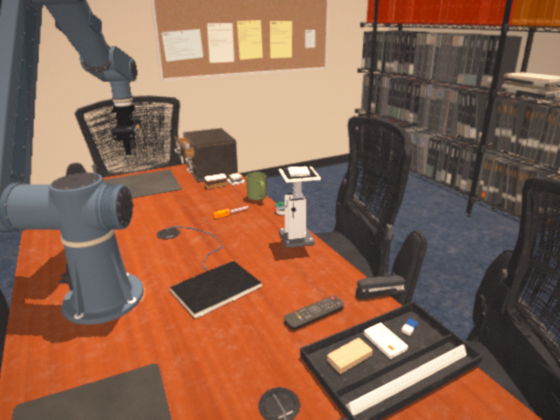

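View pics/side1.png

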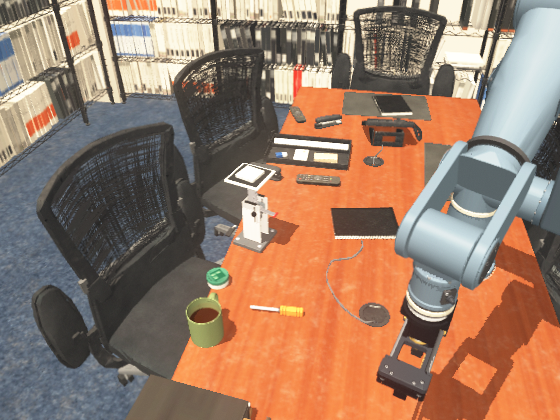

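The scene view shows the riser at about (295,215) with the bar to its left: handle at (222,213), tip at (247,208). In the side view the bar's handle is at (290,311), its tip at (250,308), and the riser at (255,215). The mug is at (205,322) and the tin at (217,278).

```bash
python3 - <<'E'
from h import *
ims=[]
for f,x0,y0,w,h in (('scene1',200,150,130,110),('side1',190,150,130,190)):
    c=load(f); W=cloud(c); hsv=cv2.cvtColor(c['color'],cv2.COLOR_BGR2HSV)
    H,S,V=[hsv[...,i].astype(int) for i in range(3)]
    z=W[...,2]; box=np.zeros(z.shape,bool); box[y0:y0+h,x0:x0+w]=1
    om=(H>12)&(H<28)&(S>190)&(V>150)&box&(z>0.008)&(z<.04)
    P=W[om]; print(f,'orange',len(P),np.nanmedian(P,0).round(4),np.nanmin(P,0).round(3),np.nanmax(P,0).round(3))
    bx=box&(z>0.003)&(z<.03)&(S<120)
    for nm,m in (('lowgrey',bx),('plat',box&(z>.2)&(z<.3)),('cheek',box&(z>.03)&(z<.15)&(S<70)&(V>120)),('red',box&(z>.07)&(z<.14)&((H<8)|(H>172))&(S>130))):
        P=W[m]; 
        if len(P): print(nm,len(P),np.nanmedian(P,0).round(4),np.nanpercentile(P,3,axis=0).round(3),np.nanpercentile(P,97,axis=0).round(3))
    P=W[box&(z>.22)&(z<.3)][:,:2].astype(np.float32); print('platrect',cv2.minAreaRect(P))
    P=W[box&(z>.008)&(z<.02)&(V<110)&(S<150)]; print('base',len(P),cv2.minAreaRect(P[:,:2].astype(np.float32)) if len(P)>5 else '')
    k=4 if f=='scene1' else 3
    cr=cv2.resize(c['color'][y0:y0+h,x0:x0+w],None,fx=k,fy=k,interpolation=cv2.INTER_CUBIC); ims.append(cr[:570])
hh=max(i.shape[0] for i in ims); ims=[cv2.copyMakeBorder(i,0,hh-i.shape[0],0,0,cv2.BORDER_CONSTANT) for i in ims]
o=np.hstack(ims); o=o[:600,:]; print(o.shape); cv2.imwrite('pics/crop1.png',cv2.resize(o,None,fx=800/o.shape[1],fy=800/o.shape[1]))
E
```

```text
scene1 orange 73 [0.4475 0.3084 0.0184] [0.421 0.297 0.008] [0.481 0.322 0.024]
lowgrey 824 [0.6089 0.0775 0.0138] [ 0.357 -0.023  0.004] [0.67  0.672 0.029]
plat 527 [0.615  0.0157 0.2364] [ 0.568 -0.026  0.205] [0.676 0.079 0.246]
cheek 841 [0.5994 0.0159 0.0841] [0.513 0.004 0.032] [0.634 0.629 0.147]
red 7 [0.5479 0.0521 0.1194] [0.546 0.046 0.118] [0.549 0.066 0.122]
platrect ((0.6263045072555542, 0.03236372396349907), (0.11110379546880722, 0.11006064713001251), 74.69222259521484)
base 159 ((0.6041796803474426, 0.3297024369239807), (0.16889189183712006, 0.7219720482826233), 6.416719436645508)
side1 orange 1 [0.4236 0.3204 0.0109] [0.424 0.32  0.011] [0.424 0.32  0.011]
lowgrey 1832 [0.6028 0.0304 0.0134] [ 0.48  -0.502  0.004] [0.698 0.432 0.028]
plat 855 [0.6238 0.0546 0.235 ] [ 0.573 -0.013  0.229] [0.682 0.098 0.245]
cheek 967 [0.6133 0.0609 0.0881] [ 0.576 -0.333  0.034] [0.693 0.075 0.148]
red 10 [0.549  0.0596 0.1178] [0.546 0.049 0.113] [0.555 0.07  0.12 ]
platrect ((0.627105176448822, 0.03863954171538353), (0.11521554738283157, 0.11243205517530441), 74.11505889892578)
base 173 ((0.7366901636123657, -0.1477808654308319), (0.6847056150436401, 0.4010532796382904), 72.58572387695312)
(570, 910, 3)
```

View pics/crop1.png

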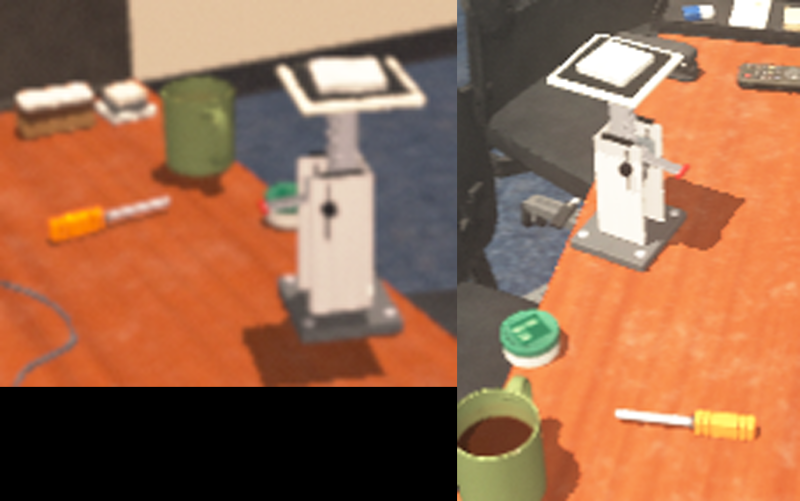

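The crop shows the bar lying free, the tail with its red pin at the front (robot) side of the riser, and the mug and tin well clear. The platform's centre (0.627, 0.036) and the pin (0.549, 0.057) give a riser yaw of about -15.6° and an origin near (0.615, 0.039). That puts the pin at x = -68 mm, y = 0, which agrees with the description. Next I measure the bar's axis.

```bash
python3 - <<'E'
from h import *
for f in ('scene1','side1'):
    c=load(f); W=cloud(c); hsv=cv2.cvtColor(c['color'],cv2.COLOR_BGR2HSV)
    H,S,V=[hsv[...,i].astype(int) for i in range(3)]
    x,y,z=W[...,0],W[...,1],W[...,2]
    reg=(x>.38)&(x<.62)&(y>.22)&(y<.40)&(z>.004)&(z<.035)
    P=W[reg]; r=cv2.minAreaRect(P[:,:2].astype(np.float32)); print(f,len(P),r)
    m=P[:,:2].mean(0); u,s,vt=np.linalg.svd(P[:,:2]-m); d=vt[0]*np.sign(vt[0][0]); t=(P[:,:2]-m)@d
    print('dir',d,np.degrees(np.arctan2(d[1],d[0])),'ends',m+d*t.min(),m+d*t.max(),'len',np.ptp(t), 'handle ctr from tip', m+d*(t.max()-.110), 'from back',m+d*(t.min()+.03),'zmax',np.percentile(P[:,2],95))
    red=(x>.5)&(x<.6)&(y>.02)&(y<.09)&(z>.08)&(z<.14)&((H<10)|(H>170))&(S>110)
    print('red',W[red].round(4).tolist())
o=robot.get_obs(); print(robot.nose_length)
E
```

```text
scene1 140 ((0.5231438875198364, 0.34117934107780457), (0.214491069316864, 0.0673111155629158), 14.288750648498535)
dir [0.93784765 0.34704724] 20.30681681048931 ends [0.42510733 0.29681546] [0.62874612 0.37217128] len 0.21713419304461046 handle ctr from tip [0.52558288 0.33399609] from back [0.45324276 0.30722688] zmax 0.023148222935475953
red [[0.5495, 0.0672, 0.1188], [0.5494, 0.0597, 0.122], [0.5535, 0.0607, 0.1206], [0.5479, 0.0567, 0.12], [0.5491, 0.0518, 0.1218], [0.5455, 0.0521, 0.1189], [0.5479, 0.0496, 0.1194], [0.546, 0.0458, 0.1179]]
side1 285 ((0.5180662274360657, 0.3534963130950928), (0.19091957807540894, 0.08199316263198853), 1.8257911205291748)
dir [0.9955386  0.09435517] 5.414207226205071 ends [0.42369792 0.31944891] [0.61776564 0.33784226] len 0.19493741474789208 handle ctr from tip [0.50825639 0.32746319] from back [0.45356408 0.32227956] zmax 0.021455904686748784
red [[0.5485, 0.0488, 0.119], [0.5504, 0.054, 0.1189], [0.5471, 0.0551, 0.1203], [0.5451, 0.0505, 0.1171], [0.5496, 0.0581, 0.1184], [0.5475, 0.0537, 0.1154], [0.5521, 0.0605, 0.1161], [0.5484, 0.0636, 0.1191], [0.5561, 0.0699, 0.119], [0.5528, 0.0709, 0.1202], [0.552, 0.0611, 0.1129], [0.5563, 0.0692, 0.1147], [0.5533, 0.069, 0.115]]
0.017
```

```bash
R='{"jaw":1,"linear":[-2.74,-1.56,0.6],"twist":0}'; python3 -m pendant '[{"jaw":1,"linear":[-2.74,-1.56,0.6],"twist":0},{"jaw":1,"linear":[-2.74,-1.56,0.6],"twist":0},{"jaw":1,"linear":[-2.74,-1.56,0.6],"twist":0},{"jaw":1,"linear":[-2.74,-1.56,0.6],"twist":0},{"jaw":1,"linear":[-2.74,-1.56,0.6],"twist":0},{"jaw":1,"linear":[-2.74,-1.56,0.6],"twist":0},{"jaw":1,"linear":[-2.74,-1.56,0.6],"twist":0},{"jaw":1,"linear":[-2.74,-1.56,0.6],"twist":0},{"jaw":1,"linear":[-2.74,-1.56,0.6],"twist":0},{"jaw":1,"linear":[-2.74,-1.56,0.6],"twist":0},{"jaw":1,"linear":[-2.74,-1.56,0.6],"twist":0},{"jaw":1,"linear":[-2.74,-1.56,0.6],"twist":0}]'
python3 - <<'E'
from h import *
c=shot('wrist','wrist1'); print(np.linalg.inv(c['view'])[:3].round(3).tolist()); print(robot.get_obs()['position'])
W=cloud(c); hsv=cv2.cvtColor(c['color'],cv2.COLOR_BGR2HSV); H,S,V=[hsv[...,i].astype(int) for i in range(3)]
x,y,z=W[...,0],W[...,1],W[...,2]
om=((H>14)&(H<30)&(S>150)&(V>120)&(z>.012)&(z<.035)); P=W[om]; print(len(P), cv2.minAreaRect(P[:,:2].astype(np.float32)) if len(P)>9 else '')
reg=(x>.40)&(x<.58)&(y>.25)&(y<.38)&(z>.0035)&(z<.035); Q=W[reg]; print(len(Q),cv2.minAreaRect(Q[:,:2].astype(np.float32)),np.percentile(Q,97,axis=0))
E
```

```text
time: 1.1
position: [0.45, 0.3113, 0.167]
tool_rot: [0.159, 0.987, -0.0, -0.0]
ft_force: [0.3, 0.4, 0.1]
grip_width: 0.0869
grip_force: 0.0
[[0.312, 0.914, 0.258, 0.379], [0.95, -0.3, -0.086, 0.334], [-0.001, 0.272, -0.962, 0.311]]
[0.45428629 0.3075229  0.16604426]
774 ((0.4843616485595703, 0.4524381756782532), (0.3145797848701477, 0.06689722836017609), 75.75048828125)
1291 ((0.481131374835968, 0.31515592336654663), (0.11573568731546402, 0.016130657866597176), 3.874401807785034) [0.53075418 0.32183955 0.02242479]
```

View pics/wrist1.png

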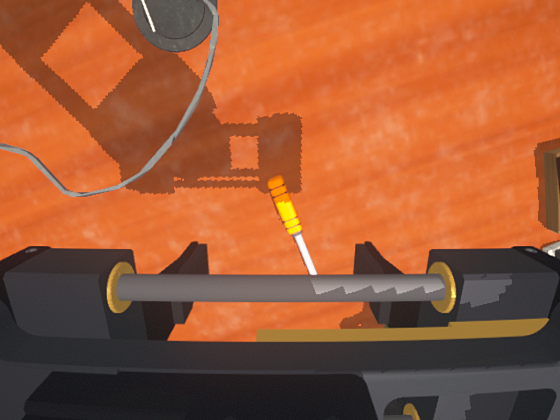

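The wrist view shows the bar's back end at (272,180) and the shank running to (313,275). The bar's yaw is about 3.9° and its handle's centre is at about (0.4535, 0.313). Before descending I check the mug's and tin's clearance.

```bash
python3 - <<'E'
from h import *
for f in ('scene1','side1'):
    c=load(f); W=cloud(c); hsv=cv2.cvtColor(c['color'],cv2.COLOR_BGR2HSV)
    H,S,V=[hsv[...,i].astype(int) for i in range(3)]
    x,y,z=W[...,0],W[...,1],W[...,2]
    m=(H>30)&(H<90)&(S>80)&(x>.4)&(x<.9)&(y>.1)&(y<.6)&(z>.01)&(z<.11)
    P=W[m]; print(f,len(P))
    for nm,q in(('mug',P[P[:,2]>.04]),('tin',P[(P[:,2]<.035)])):
        if len(q): print(nm,len(q),np.percentile(q,2,axis=0).round(3),np.percentile(q,98,axis=0).round(3))
c=load('wrist1');W=cloud(c);x,y,z=W[...,0],W[...,1],W[...,2]
reg=(x>.42)&(x<.56)&(y>.25)&(y<.38)&(z>.0035)&(z<.035); Q=W[reg]
for a,b in((.42,.44),(.44,.46),(.46,.48),(.49,.51),(.51,.53),(.53,.56)):
    q=Q[(Q[:,0]>a)&(Q[:,0]<b)]; print(a,len(q),q[:,1].min().round(4) if len(q) else'',q[:,1].max().round(4) if len(q) else '',q[:,2].max() if len(q) else '')
o=robot.get_obs(); print(o['position'],o['tool_rot'])
E
```

```text
scene1 279
mug 172 [0.607 0.343 0.041] [0.681 0.465 0.088]
tin 91 [0.608 0.245 0.012] [0.683 0.41  0.034]
side1 909
mug 509 [0.622 0.361 0.042] [0.687 0.469 0.093]
tin 379 [0.629 0.218 0.012] [0.704 0.469 0.032]
0.42 306 0.3037 0.3202 0.023138173242788773
0.44 317 0.3044 0.3215 0.02347191148941785
0.46 302 0.3059 0.3228 0.023214759386379014
0.49 123 0.312 0.321 0.01585916699612605
0.51 120 0.3138 0.3224 0.015230893952914715
0.53 46 0.3147 0.3229 0.015125871448724681
[0.45428629 0.3075229  0.16604426] [ 0.16005654  0.98710605 -0.00136295  0.00130448]
```

```bash
python3 -m pendant '[{"jaw":1,"linear":[0,0,1],"twist":-5.5},{"jaw":1,"linear":[0,0,1],"twist":-5.5},{"jaw":1,"linear":[0,0,1],"twist":-5.5},{"jaw":1,"linear":[0,0,1],"twist":-5.6},{"jaw":1,"linear":[-1,0.3,1],"twist":0},{"jaw":1,"linear":[-1,0.3,1],"twist":0},{"jaw":1,"linear":[0,0,1],"twist":0},{"jaw":1,"linear":[0,0,0],"twist":0},{"jaw":1,"linear":[0,0,0],"twist":0}]'; python3 -c "
from h import *
o=robot.get_obs();print(o['position'],np.degrees(2*np.arctan2(o['tool_rot'][1],o['tool_rot'][0])))"
```

```text
time: 1.9
position: [0.4676, 0.3195, 0.0967]
tool_rot: [-0.033, 0.999, -0.001, -0.002]
ft_force: [-0.1, -0.2, -0.7]
grip_width: 0.0869
grip_force: 0.0
[0.46756253 0.31954204 0.09669224] 183.83553901076817
```

```bash
python3 -m pendant '[{"jaw":1,"linear":[-0.57,-0.54,1.5],"twist":0},{"jaw":1,"linear":[0,0,1.5],"twist":0},{"jaw":1,"linear":[0,0,1.5],"twist":0},{"jaw":1,"linear":[0,0,1.5],"twist":0},{"jaw":1,"linear":[0,0,1],"twist":0},{"jaw":1,"linear":[0,0,0.6],"twist":0},{"jaw":1,"linear":[0,0,0],"twist":0},{"jaw":1,"linear":[0,0,0],"twist":0}]'
```

```text
time: 2.57
position: [0.475, 0.3151, 0.0218]
tool_rot: [-0.034, 0.999, 0.0, 0.0]
ft_force: [0.7, -0.2, 0.6]
grip_width: 0.0872
grip_force: 0.0
```

```bash
python3 -m pendant '[{"jaw":1,"linear":[0,0,0.3],"twist":0},{"jaw":0,"linear":[0,0,0],"twist":0},{"jaw":0,"linear":[0,0,0],"twist":0},{"jaw":0,"linear":[0,0,0],"twist":0},{"jaw":0,"linear":[0,0,0],"twist":0},{"jaw":0,"linear":[0,0,0],"twist":0},{"jaw":0,"linear":[0,0,0],"twist":0},{"jaw":0,"linear":[0,0,0],"twist":0},{"jaw":0,"linear":[0,0,0],"twist":0},{"jaw":0,"linear":[0,0,0],"twist":0}]' 55
```

```text
time: 3.4
position: [0.475, 0.315, 0.0185]
tool_rot: [-0.033, 0.999, -0.0, -0.0]
ft_force: [1.0, 0.6, -0.8]
grip_width: 0.0349
grip_force: 0.0
```

```bash
python3 -m pendant '[{"jaw":0,"linear":[0,0,0],"twist":0},{"jaw":0,"linear":[0,0,0],"twist":0},{"jaw":0,"linear":[0,0,0],"twist":0},{"jaw":0,"linear":[0,0,0],"twist":0},{"jaw":0,"linear":[0,0,0],"twist":0},{"jaw":0,"linear":[0,0,0],"twist":0},{"jaw":0,"linear":[0,0,0],"twist":0}]' 55
```

```text
time: 3.98
position: [0.475, 0.315, 0.0185]
tool_rot: [-0.033, 0.999, 0.0, 0.0]
ft_force: [0.0, 0.1, -1.3]
grip_width: 0.0158
grip_force: 55.0
```

```bash
python3 -m pendant '[{"jaw":0,"linear":[0,0,-1.4],"twist":0},{"jaw":0,"linear":[0,0,-2.5],"twist":0},{"jaw":0,"linear":[0,0,-2.5],"twist":0},{"jaw":0,"linear":[0.9,-2.72,-2],"twist":0},{"jaw":0,"linear":[0.9,-2.72,0],"twist":0},{"jaw":0,"linear":[0.9,-2.72,0],"twist":0},{"jaw":0,"linear":[0.9,-2.72,0],"twist":0},{"jaw":0,"linear":[0.9,-2.72,0],"twist":0},{"jaw":0,"linear":[0.9,-2.72,0],"twist":0},{"jaw":0,"linear":[0.9,-2.72,0],"twist":0},{"jaw":0,"linear":[0.9,-2.72,0],"twist":0}]' && python3 -m pendant '[{"jaw":0,"linear":[0,0,0],"twist":6.5},{"jaw":0,"linear":[0,0,0],"twist":6.5},{"jaw":0,"linear":[0,0,0],"twist":6.4},{"jaw":0,"linear":[0,0,0],"twist":0},{"jaw":0,"linear":[0,0,0],"twist":0},{"jaw":0,"linear":[0,0,0],"twist":0}]'; python3 - <<'E'
from h import *
o=robot.get_obs(); print(o['position'],np.degrees(2*np.arctan2(o['tool_rot'][1],o['tool_rot'][0])),o['ft_force'])
a=shot('scene','scene2'); b=shot('side','side2'); c=shot('wrist','wrist2')
cr=[cv2.resize(i['color'][y:y+150,x:x+133],(400,450),interpolation=cv2.INTER_CUBIC) for i,x,y in ((a,200,130),(b,210,130))]
cv2.imwrite('pics/crop2.png',np.hstack(cr))
for i in (a,b,c):
    W=cloud(i); hsv=cv2.cvtColor(i['color'],cv2.COLOR_BGR2HSV); H,S,V=[hsv[...,k].astype(int) for k in range(3)]
    x,y,z=W[...,0],W[...,1],W[...,2]
    red=(x>.53)&(x<.57)&(y>.03)&(y<.09)&(z>.09)&(z<.14)&((H<10)|(H>170))&(S>110)
    q=W[red]; print('red',len(q),q.mean(0).round(4) if len(q) else '', q[:,2].max() if len(q) else '')
    bar=(x>.45)&(x<.54)&(y>.05)&(y<.11)&(z>.07)&(z<.115)&(V>110)
    q=W[bar]; print('bar',len(q),q[q[:,0].argsort()][-3:].round(4).tolist() if len(q)>3 else '')
    if len(q)>5:
        p=np.polyfit(q[:,0],q[:,1],1); print('yaw',np.degrees(np.arctan(p[0])),'y at .5',np.polyval(p,.5),'z',np.polyfit(q[:,0]-.5,q[:,2],1))
E
```

```text
time: 4.9
position: [0.4172, 0.092, 0.1026]
tool_rot: [-0.034, 0.999, -0.0, 0.0]
ft_force: [1.4, 0.5, -0.9]
grip_width: 0.0155
grip_force: 55.0
time: 5.4
position: [0.4177, 0.0931, 0.1025]
tool_rot: [0.134, 0.991, -0.0, -0.0]
ft_force: [-0.5, 0.4, -0.8]
grip_width: 0.0153
grip_force: 55.0
[0.41770664 0.09314401 0.10253943] 164.58729966529364 [-0.48048411  0.44813386 -0.81801354]
red 8 [0.5484 0.0551 0.1201] 0.12111269494908361
bar 40 [[0.4949, 0.0676, 0.0952], [0.4983, 0.0674, 0.0944], [0.4988, 0.0683, 0.0976]]
yaw -16.294513828731567 y at .5 0.06643858506661984 z [0.0136864  0.09674103]
red 13 [0.5504 0.0615 0.1183] 0.12087643214601773
bar 7 [[0.5002, 0.0809, 0.095], [0.5009, 0.0769, 0.0955], [0.5015, 0.0738, 0.0966]]
yaw -29.16050501682224 y at .5 0.07594618672210818 z [0.10711716 0.09513025]
red 0  
bar 103 [[0.4561, 0.0846, 0.0973], [0.4572, 0.0849, 0.096], [0.4573, 0.0849, 0.0949]]
yaw 4.137357646207271 y at .5 0.08590973254621129 z [-0.1534334   0.09015766]
```

View pics/crop2.png

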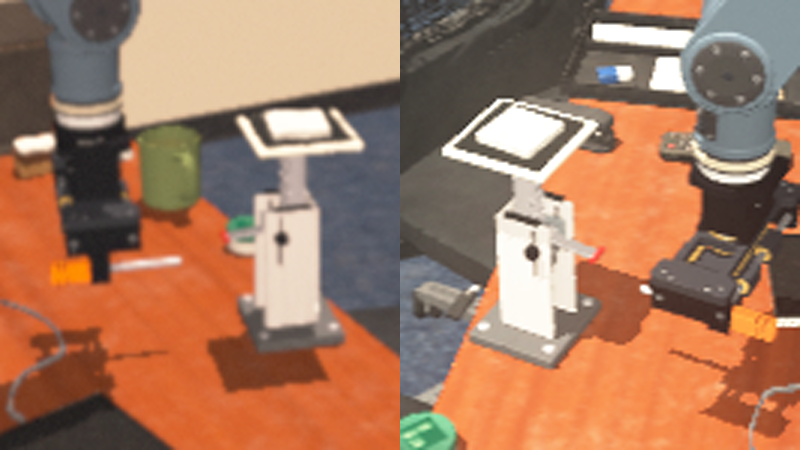

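The crops show the bar held level in front of the riser, with its tip at about (180,260) in the left crop, below and in front of the red pin. The pin's centre is near z = 0.117 and the bar's axis is at 0.095, so I advance under the pin.

```bash
python3 -m pendant '[{"jaw":0,"linear":[-1,0,0],"twist":0},{"jaw":0,"linear":[-1,0,0],"twist":0},{"jaw":0,"linear":[-1,0,0],"twist":0},{"jaw":0,"linear":[-1,0,0],"twist":0},{"jaw":0,"linear":[-1,0,0],"twist":0},{"jaw":0,"linear":[-1,0,0],"twist":0},{"jaw":0,"linear":[-1,0,0],"twist":0},{"jaw":0,"linear":[0,0,0],"twist":0},{"jaw":0,"linear":[0,0,0],"twist":0},{"jaw":0,"linear":[0,0,0],"twist":0}]' && python3 -m pendant '[{"jaw":0,"linear":[0,0,-0.3],"twist":0},{"jaw":0,"linear":[0,0,-0.3],"twist":0},{"jaw":0,"linear":[0,0,-0.3],"twist":0},{"jaw":0,"linear":[0,0,0],"twist":0},{"jaw":0,"linear":[0,0,0],"twist":0}]'
```

```text
time: 6.38
position: [0.4843, 0.0744, 0.1023]
tool_rot: [0.135, 0.991, -0.0, -0.001]
ft_force: [0.5, -0.7, -1.9]
grip_width: 0.0155
grip_force: 55.0
time: 6.8
position: [0.4853, 0.0743, 0.112]
tool_rot: [0.135, 0.991, 0.0, 0.0]
ft_force: [0.4, 0.8, -0.5]
grip_width: 0.0158
grip_force: 55.0
```

```bash
python3 -m pendant '[{"jaw":0,"linear":[0,0,-0.2],"twist":0},{"jaw":0,"linear":[0,0,0],"twist":0},{"jaw":0,"linear":[0,0,0],"twist":0}]' |grep -E "pos|ft"; python3 -m pendant '[{"jaw":0,"linear":[0,0,-0.2],"twist":0},{"jaw":0,"linear":[0,0,0],"twist":0},{"jaw":0,"linear":[0,0,0],"twist":0}]'|grep -E "pos|ft"; python3 -m pendant '[{"jaw":0,"linear":[0,0,-0.2],"twist":0},{"jaw":0,"linear":[0,0,0],"twist":0},{"jaw":0,"linear":[0,0,0],"twist":0}]'|grep -E "pos|ft"
```

```text
position: [0.4852, 0.0743, 0.1136]
ft_force: [-0.0, -0.2, -0.6]
position: [0.4852, 0.0743, 0.1156]
ft_force: [-0.2, -0.5, -0.4]
position: [0.4853, 0.0743, 0.1177]
ft_force: [-0.0, -0.1, -1.7]
```

```bash
m(){ python3 -c "
from rig import robot
import numpy as np
o=robot.get_obs();print(o['moment'].round(3),o['ft_force'].round(2))"; }; m; python3 -m pendant '[{"jaw":0,"linear":[0,0,-0.15],"twist":0},{"jaw":0,"linear":[0,0,0],"twist":0},{"jaw":0,"linear":[0,0,0],"twist":0}]' |grep -E "pos|ft"; m; python3 -m pendant '[{"jaw":0,"linear":[0,0,-0.15],"twist":0},{"jaw":0,"linear":[0,0,0],"twist":0},{"jaw":0,"linear":[0,0,0],"twist":0}]' |grep -E "pos|ft"; m
```

```text
[0.018 0.002 0.008] [-0.   -0.1  -1.74]
position: [0.485, 0.0743, 0.1189]
ft_force: [0.5, 0.7, -1.5]
[0.026 0.034 0.002] [ 0.52  0.74 -1.5 ]
position: [0.4848, 0.0743, 0.1204]
ft_force: [0.3, 0.1, -4.4]
[0.087 0.115 0.09 ] [ 0.25  0.11 -4.43]
```

```bash
m(){ python3 -c "
from rig import robot
import numpy as np
o=robot.get_obs();print(o['moment'].round(3),o['ft_force'].round(2))"; }; python3 -m pendant '[{"jaw":0,"linear":[0,0,-0.1],"twist":0},{"jaw":0,"linear":[0,0,0],"twist":0},{"jaw":0,"linear":[0,0,0],"twist":0}]' |grep -E "pos|ft"; m; python3 -m pendant '[{"jaw":0,"linear":[0,0,-0.1],"twist":0},{"jaw":0,"linear":[0,0,0],"twist":0},{"jaw":0,"linear":[0,0,0],"twist":0}]' |grep -E "pos|ft"; m
```

```text
position: [0.4847, 0.0743, 0.1213]
ft_force: [0.6, 0.3, -5.6]
[0.025 0.257 0.021] [ 0.62  0.29 -5.59]
position: [0.4846, 0.0743, 0.1224]
ft_force: [-0.8, 1.1, -6.0]
[0.137 0.373 0.012] [-0.77  1.12 -6.03]
```

```bash
cat > p.py <<'E'
from h import *
o=robot.get_obs(); W=cloud(cams.camera('side')); x,y,z=W[...,0],W[...,1],W[...,2]
q=z[(abs(x-.627)<.06)&(abs(y-.036)<.06)&(z>.15)&(z<.27)]
print('t',o['time'],'z',o['position'][2].round(4),'f',o['ft_force'].round(2),'m',o['moment'].round(3),'platform',np.percentile(q,50).round(4))
E
python3 p.py; python3 -m pendant '[{"jaw":0,"linear":[0,0,-0.1],"twist":0},{"jaw":0,"linear":[0,0,0],"twist":0},{"jaw":0,"linear":[0,0,0],"twist":0}]' >/dev/null; python3 p.py;  python3 -m pendant '[{"jaw":0,"linear":[0,0,-0.07],"twist":0},{"jaw":0,"linear":[0,0,0],"twist":0},{"jaw":0,"linear":[0,0,0],"twist":0}]' >/dev/null; python3 p.py
```

```text
t 8.55 z 0.1224 f [-0.77  1.12 -6.03] m [0.137 0.373 0.012] platform 0.234
t 8.85 z 0.1234 f [-1.48 -0.12 -6.81] m [0.168 0.52  0.018] platform 0.2336
t 9.15 z 0.1241 f [-1.51  0.29 -7.69] m [0.176 0.642 0.051] platform 0.2334
```

```bash
python3 -m pendant '[{"jaw":0,"linear":[0,0,-0.07],"twist":0},{"jaw":0,"linear":[0,0,0],"twist":0},{"jaw":0,"linear":[0,0,0],"twist":0},{"jaw":0,"linear":[0,0,0],"twist":0}]' >/dev/null; python3 p.py
```

```text
t 9.5333 z 0.1248 f [-2.54 -0.22 -8.52] m [0.283 0.821 0.   ] platform 0.2282
```

```bash
python3 -m pendant '[{"jaw":0,"linear":[0,0,-0.05],"twist":0},{"jaw":0,"linear":[0,0,0],"twist":0},{"jaw":0,"linear":[0,0,0],"twist":0},{"jaw":0,"linear":[0,0,0],"twist":0}]' >/dev/null; python3 p.py;  python3 -m pendant '[{"jaw":0,"linear":[0,0,0],"twist":0},{"jaw":0,"linear":[0,0,0],"twist":0},{"jaw":0,"linear":[0,0,0],"twist":0},{"jaw":0,"linear":[0,0,0],"twist":0}]' >/dev/null; python3 p.py
```

```text
t 9.9167 z 0.1253 f [-3.51  0.32 -7.95] m [0.3   1.002 0.003] platform 0.2216
t 10.3 z 0.1253 f [-4.43  1.47 -8.69] m [0.352 1.194 0.021] platform 0.215
```

```bash
python3 - <<'E'
from h import *
o=robot.get_obs(); print(o['position'],o['ft_force'],np.degrees(2*np.arctan2(o['tool_rot'][1],o['tool_rot'][0])))
a=shot('scene','scene3'); b=shot('side','side3')
cr=[cv2.resize(i['color'][y:y+150,x:x+133],(400,450),interpolation=cv2.INTER_CUBIC) for i,x,y in ((a,210,130),(b,210,130))]
cv2.imwrite('pics/crop3.png',np.hstack(cr))
E
```

```text
[0.48461518 0.07436471 0.12531626] [-4.91478811  1.11453552 -8.63043817] 164.43008109818146
```

View pics/crop3.png

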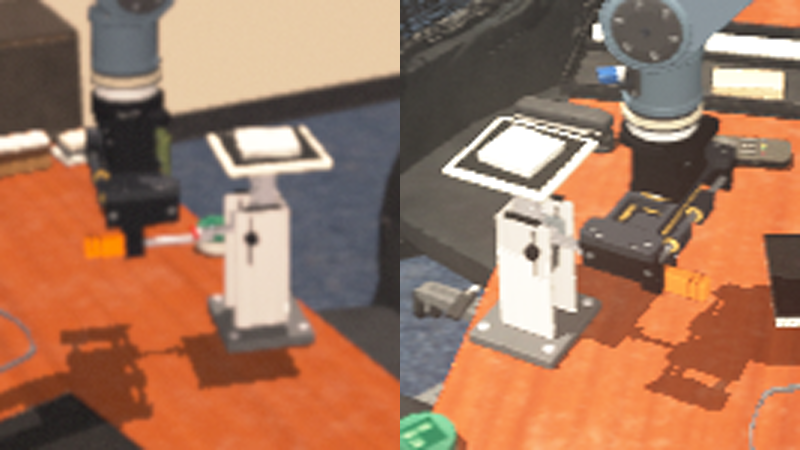

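The bar is under the pin and nothing else touches the riser. The platform is sinking evenly. The x-force is building because the pin's friction holds the bar about 0.7 mm off its commanded x, so I back off 1 mm to relieve it.

```bash
python3 -m pendant '[{"jaw":0,"linear":[0.1,0,0],"twist":0},{"jaw":0,"linear":[0,0,0],"twist":0}]' |grep pos; python3 p.py;  python3 -m pendant '[{"jaw":0,"linear":[0,0,0],"twist":0},{"jaw":0,"linear":[0,0,0],"twist":0},{"jaw":0,"linear":[0,0,0],"twist":0},{"jaw":0,"linear":[0,0,0],"twist":0}]' |grep pos; python3 p.py
```

```text
position: [0.4848, 0.0744, 0.1256]
t 10.6167 z 0.1256 f [-3.96  0.86 -8.62] m [ 0.195  0.967 -0.052] platform 0.2096
position: [0.4848, 0.0744, 0.1256]
t 11.0 z 0.1256 f [-1.7   0.61 -9.22] m [ 0.103  0.86  -0.013] platform 0.203
```

```bash
for i in 1 2; do python3 -m pendant '[{"jaw":0,"linear":[0,0,0],"twist":0},{"jaw":0,"linear":[0,0,0],"twist":0},{"jaw":0,"linear":[0,0,0],"twist":0},{"jaw":0,"linear":[0,0,0],"twist":0},{"jaw":0,"linear":[0,0,0],"twist":0}]' |grep pos; python3 p.py; done
```

```text
position: [0.4846, 0.0745, 0.1256]
t 11.4667 z 0.1256 f [-1.09 -0.5  -8.75] m [ 0.116  0.664 -0.042] platform 0.1948
position: [0.4846, 0.0745, 0.1256]
t 11.9333 z 0.1256 f [-0.81  0.48 -9.63] m [ 0.102  0.484 -0.051] platform 0.1869
```

```bash
for i in 1 2 3; do python3 -m pendant '[{"jaw":0,"linear":[0,0,0],"twist":0},{"jaw":0,"linear":[0,0,0],"twist":0},{"jaw":0,"linear":[0,0,0],"twist":0},{"jaw":0,"linear":[0,0,0],"twist":0},{"jaw":0,"linear":[0,0,0],"twist":0},{"jaw":0,"linear":[0,0,0],"twist":0}]' |grep pos; python3 p.py; done
```

```text
position: [0.4846, 0.0745, 0.1256]
t 12.4833 z 0.1256 f [ 0.66 -1.25 -9.08] m [0.016 0.384 0.01 ] platform 0.1773
position: [0.4845, 0.0745, 0.1255]
t 13.0333 z 0.1255 f [ 1.87 -0.65 -9.54] m [-0.025  0.241 -0.009] platform 0.1676
position: [0.4845, 0.0745, 0.1255]
t 13.5833 z 0.1255 f [ 1.42 -1.49 -8.61] m [-0.026  0.088 -0.017] platform 0.1653
```

```bash
for i in 1 2; do python3 -m pendant '[{"jaw":0,"linear":[0,0,0],"twist":0},{"jaw":0,"linear":[0,0,0],"twist":0},{"jaw":0,"linear":[0,0,0],"twist":0},{"jaw":0,"linear":[0,0,0],"twist":0}]' |grep pos; python3 p.py; done
```

```text
position: [0.4844, 0.0745, 0.1255]
t 13.9667 z 0.1255 f [ 2.69 -1.17 -7.63] m [0.008 0.046 0.   ] platform 0.1653
position: [0.4844, 0.0745, 0.1255]
t 14.35 z 0.1255 f [ 3.5  -0.48 -8.74] m [-0.082 -0.037  0.027] platform 0.1655
```

The platform has settled fully down at 0.165, a drop of 69 mm. I lower the bar off the pin and back out.

```bash
python3 -m pendant '[{"jaw":0,"linear":[0,0,0.2],"twist":0},{"jaw":0,"linear":[0,0,0.4],"twist":0},{"jaw":0,"linear":[0,0,0.6],"twist":0},{"jaw":0,"linear":[0,0,0.8],"twist":0},{"jaw":0,"linear":[0,0,0.5],"twist":0},{"jaw":0,"linear":[0,0,0],"twist":0},{"jaw":0,"linear":[0,0,0],"twist":0}]' && python3 -m pendant '[{"jaw":0,"linear":[0.8,0,0],"twist":0},{"jaw":0,"linear":[1.4,0,0],"twist":0},{"jaw":0,"linear":[1.4,0,0],"twist":0},{"jaw":0,"linear":[1.4,0,0],"twist":0},{"jaw":0,"linear":[1.4,0,0],"twist":0},{"jaw":0,"linear":[0.6,0,0],"twist":0},{"jaw":0,"linear":[0,0,0],"twist":-6.5},{"jaw":0,"linear":[0,0,0],"twist":-6.5},{"jaw":0,"linear":[0,0,0],"twist":-6.4},{"jaw":0,"linear":[0,0,0],"twist":0},{"jaw":0,"linear":[0,0,0],"twist":0}]'; python3 p.py
```

```text
time: 14.98
position: [0.4838, 0.0746, 0.0999]
tool_rot: [0.135, 0.991, -0.0, -0.001]
ft_force: [0.4, -0.4, -1.7]
grip_width: 0.0154
grip_force: 55.0
time: 15.9
position: [0.417, 0.0934, 0.1007]
tool_rot: [-0.032, 0.999, -0.0, 0.0]
ft_force: [0.4, -0.3, -2.0]
grip_width: 0.0156
grip_force: 55.0
t 15.9 z 0.1007 f [ 0.36 -0.29 -1.99] m [-0.011  0.019  0.028] platform 0.1654
```

Now back to the bar's original, known-clear spot, then down to z = 0.0300.

```bash
python3 -m pendant '[{"jaw":0,"linear":[-0.7,2.72,0],"twist":0},{"jaw":0,"linear":[-0.7,2.72,0],"twist":0},{"jaw":0,"linear":[-0.7,2.72,0],"twist":0},{"jaw":0,"linear":[-0.7,2.72,0],"twist":0},{"jaw":0,"linear":[-0.7,2.72,0],"twist":0},{"jaw":0,"linear":[-0.7,2.72,0],"twist":0},{"jaw":0,"linear":[-0.7,2.72,0],"twist":0},{"jaw":0,"linear":[-0.7,2.72,0],"twist":0},{"jaw":0,"linear":[0,0,0],"twist":0},{"jaw":0,"linear":[0,0,0],"twist":0}]' && python3 -m pendant '[{"jaw":0,"linear":[0,0,1.5],"twist":0},{"jaw":0,"linear":[0,0,1.5],"twist":0},{"jaw":0,"linear":[0,0,1.5],"twist":0},{"jaw":0,"linear":[0,0,1.5],"twist":0},{"jaw":0,"linear":[0,0,0.9],"twist":0},{"jaw":0,"linear":[0,0,0],"twist":0},{"jaw":0,"linear":[0,0,0],"twist":0}]'
python3 - <<'E'
from h import *
for n in('scene','side'):
    W=cloud(shot(n,n+'4')); x,y,z=W[...,0],W[...,1],W[...,2]
    q=W[(x>.50)&(x<.575)&(y>.28)&(y<.35)&(z>.006)&(z<.07)]; print(len(q),np.polyfit(q[:,0]-.5,q[:,2],1) if len(q)>5 else '',q[:,0].max() if len(q) else '')
E
```

```text
time: 16.78
position: [0.4581, 0.3154, 0.1003]
tool_rot: [-0.034, 0.999, 0.0, 0.0]
ft_force: [0.6, 0.0, -1.6]
grip_width: 0.0156
grip_force: 55.0
time: 17.37
position: [0.4576, 0.3133, 0.0311]
tool_rot: [-0.033, 0.999, -0.0, -0.001]
ft_force: [0.5, -0.0, -0.7]
grip_width: 0.0156
grip_force: 55.0
22 [-0.04014121  0.02519278] 0.5420413287264247
41 [-0.03921081  0.02585933] 0.5452806138875198
```

```bash
python3 -m pendant '[{"jaw":0,"linear":[0,0,0.4],"twist":0},{"jaw":0,"linear":[0,0,0.4],"twist":0},{"jaw":0,"linear":[0,0,0.2],"twist":0},{"jaw":0,"linear":[0,0,0.2],"twist":0},{"jaw":0,"linear":[0,0,0],"twist":0},{"jaw":0,"linear":[0,0,0],"twist":0}]' | grep -E 'pos|ft' ; python3 -m pendant '[{"jaw":0.2,"linear":[0,0,0],"twist":0},{"jaw":0.3,"linear":[0,0,0],"twist":0},{"jaw":0.5,"linear":[0,0,0],"twist":0},{"jaw":0.6,"linear":[0,0,0],"twist":0},{"jaw":0.6,"linear":[0,0,0],"twist":0},{"jaw":0.6,"linear":[0,0,0],"twist":0},{"jaw":0.6,"linear":[0,0,0],"twist":0},{"jaw":0.6,"linear":[0,0,0],"twist":0}]'
```

```text
position: [0.458, 0.3142, 0.0193]
ft_force: [-0.5, -0.7, -0.3]
time: 18.63
position: [0.4581, 0.3142, 0.0195]
tool_rot: [-0.033, 0.999, 0.0, 0.0]
ft_force: [-0.3, 0.5, -0.4]
grip_width: 0.0505
grip_force: 0.0
```

```bash
python3 -m pendant '[{"jaw":0.6,"linear":[0,0,-1.5],"twist":0},{"jaw":0.6,"linear":[0,0,-2.5],"twist":0},{"jaw":0.6,"linear":[0,0,-3],"twist":0},{"jaw":0.6,"linear":[0,0,-3],"twist":0},{"jaw":0.6,"linear":[0,0,-3],"twist":0},{"jaw":0.6,"linear":[3,0,0],"twist":0},{"jaw":0.6,"linear":[0,0,0],"twist":0},{"jaw":0.6,"linear":[0,0,0],"twist":0},{"jaw":0.6,"linear":[0,0,0],"twist":0}]'; python3 p.py
python3 - <<'E'
from h import *
a=shot('scene','scene5'); b=shot('side','side5')
for i in (a,b):
    W=cloud(i); x,y,z=W[...,0],W[...,1],W[...,2]
    q=W[(x>.48)&(x<.56)&(y>.28)&(y<.35)&(z>.004)&(z<.07)]; print(len(q),q[:,2].max() if len(q) else '')
cr=[cv2.resize(i['color'][y:y+240,x:x+210],(400,457),interpolation=cv2.INTER_CUBIC) for i,x,y in ((a,160,130),(b,160,130))]
cv2.imwrite('pics/crop5.png',np.hstack(cr))
E
```

```text
time: 19.38
position: [0.4281, 0.3122, 0.1493]
tool_rot: [-0.034, 0.999, -0.0, 0.0]
ft_force: [0.3, 0.5, 0.5]
grip_width: 0.0521
grip_force: 0.0
t 19.3833 z 0.1493 f [0.33 0.52 0.49] m [ 0.066  0.019 -0.002] platform 0.1654
32 0.016643561995061118
79 0.015738704059940933
```

View pics/crop5.png

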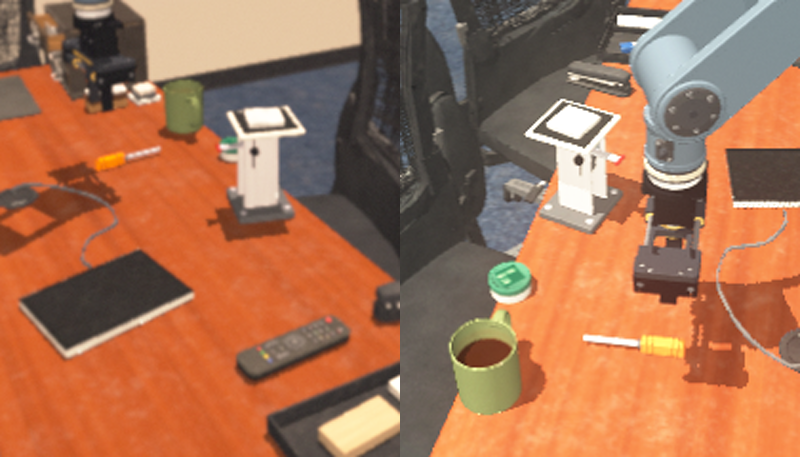

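The pictures show the bar flat on the table at (130,158), the platform down with the stone centred on it, and the bystanders where they were.

```bash
python3 -c "
from rig import robot
print(robot.hand_in())"
```

```text
the job is handed in; nothing more can be done
None
```

I handed the job in at about 19.5 s: the platform is fully down with the stone centred on it, the bar lies flat and clear of the riser, and the measured levering force peaked at about 9 N; the hand-in gave no verdict.

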